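Push the stuck weight out of the carrying tube

ROBOT

A 6-joint arm with a two-finger parallel gripper is mounted at the origin on the work surface. World frame = base frame: x ahead of the robot, y to its left, z up, the work surface at z = 0. Lengths are in mm, angles in rad, forces in N, time in s.
With the tool pointing down it reaches from about 275 to 1000 mm from the base axis. Payload 8.4 kg.
Tool frame: the origin (TCP) lies midway between the tips of the shut fingers; the grasp point (between the pads) lies grip_depth behind it (grip_depth is the distance from the TCP to the grasp point, in mm); z points along the fingers, y is the line along which they close (so a half turn about z gives the same grasp; the last joint's range is limited). The gripper opens to 85 mm and grips with 20 to 120 N. Pads are 22 mm wide; open, the fingers measure 114 mm over their backs; the gripper's body (76 mm by 85 mm) begins 54 mm behind the grasp point. The pads swing forward as they close: fully open they stand 13 mm farther back than shut.
Start: joints at [1.347, 0.353, 1.633, -0, 1.155, -0.002], TCP at [137.489, 609.692, 231.281] pointing down, gripper open.
Joint ranges: [-2.63, 2.63], [-0.92, 2.1], [0.06, 2.66], [-1.3, 4.44], [0, 2.69], [-3.02, 3.02]. Speed limits (rad/s): [2.22, 2.22, 2.79, 3.14, 3.14, 3.14].

INTERFACE

Orientations are given as [roll, pitch, yaw] about the fixed x, y, z axes, in that order (R = Rz(yaw) Ry(pitch) Rx(roll)).
In Python, from rig import * gives the robot as it stands.
- The arm moves only by the shell command python3 -m creep 'ROWS' [FORCE]. ROWS is JSON, a list of rows, each an object of numbers: "x", "y", "z": the shift along the tool's x, y, z in mm; "rx", "ry", "rz": the turn, a rotation vector about the tool's x, y, z in rad; "hand": the finger opening in mm, from 0 to 85.4. A call has 1 to 20 rows; each row shifts and turns the commanded pose from where the row before left it, along the tool's axes as they then stand; what a row does not reach is not made up. A row lasts 1/8 s, in which the tool goes at most 62.5 mm and 10.7 degrees, less where a joint would pass 70% of its speed; a pose out of reach is approached as far as the arm can. A call with a gripper value outside its range is refused whole. The fingers move at their own pace and stop on an object; FORCE is the grip in N (left out, the last holds). Time passes only in rows, so rows that do not move let the fingers close. It gives the time, the measured TCP pose, the force, the opening and the grip force at its end, in the units of the state.
- sense(): the state, without advancing time (a new reading comes with each control period).
- grab_frame(name): name is "scene" or "top" or "wrist"; returns the picture (420x560x3 uint8, red, green, blue); there is no depth.
- get_calibration(name): a dict with "K" (3x3 intrinsics, pixels), "R" (3x3) and "t" (3): a world point X has camera coordinates R X + t. Camera axes: x right, y down, z forward; pixel columns grow to the right and rows downward; lengths in mm; the calibration is good to about 2 mm. A picture is of the moment at which its call begins: read the wrist's pose just before it. get_calibration takes no time and is no camera call; for the wrist camera it gives the pose at the moment of the call.
- sign_off(): hands the job in; it is judged then, once.
The state is a dict: "clock": time; "qpos": joint angles; "qvel": joint speeds; "joint_efforts": joint torques, N m; "eef_pos": TCP position; "tcp_rot": TCP orientation; "contact_force": force on the tool from outside, world axes, zero at the start; "wrist_torque": the same for the moment, N m; "opening": opening from 0.0 (shut) to 1.0 (fully open); "grasp_force": force on a finger pad.
Only numpy, scipy, OpenCV 4.12 (cv2) and the standard library are available. Lean on these libraries where they do the work, as an engineer would, in place of code of your own. Each camera call takes 0.05 s, during which the arm holds its last target. There are 200 camera calls.

TASK

A brass weight is stuck inside the open metal tube clamped in the wooden cradle. Take the long slender push rod and push it through the tube from the end away from the tray, so that the weight drops out of the far end into the catch tray, then draw the rod out again and lay it down flat on the bench. The weight stays in the tray.

Things in the scene. Friction and masses are not known exactly. Their poses are not given: they have to be found in the camera images.
- rod: Push rod, wood, 0.1 kg: square handle 90 long, 26 x 26 thick, with a round shaft 16 in diameter, 140 long, from one end. Lies flat on the bench, shaft axis level, 13 above it, pointing roughly to +y (10 degrees either way). Origin: underside of the handle below the grip point (centre of mass); x along the shaft to the tip, z up. Handle x -60 to +30, shaft +30 to +170 (all mm).
- rod_tip (a point): Centre of the flat end of the push rod's shaft, 170 mm ahead of the rod's origin, 13 mm above its underside. Two other tools with the same handle lie beside the push rod, about 100 mm apart, in any order: one has a far shorter shaft (45 mm), the other a broad flat steel blade.
- cradle: Fixed wooden cradle with a level aluminium tube clamped in it and a catch tray at one end. Origin: on the bench below the tube's middle; x along the tube from entry to tray (the way to push), roughly +y, 20 degrees either way; z up. Tube: bore 38, outside 44, 80 long, open ends at x -40 (entry) and +40 (exit), axis at z 70. Tray: x +20 to +190, 120 wide, walls 36 high, floor at z 8 (all mm).
- slug_center (a point): Centre of the stuck weight, a plain brass cylinder 33 mm in diameter and 36 mm long, about 0.2 kg, lying along the inside of the tube within 10 mm of its middle. Friction with the tube holds it: 1 to 3 N pushes it along, and it drops into the tray once its centre has passed the exit.
Not all that is in view belongs to the job. Leave any black look-alike of the rod alone.

How it is judged (in metres and radians):
On the way, in this order (a step that is already met when the one before it is completed fails the run):
1. the push rod's tip is inside the tube, having gone in at the entry (x of rod_tip in the frame of cradle between -0.035 and 0.02 m and y of rod_tip in the frame of cradle between -0.019 and 0.019 m and z of rod_tip in the frame of cradle between 0.051 and 0.089 m).
2. the weight has dropped out of the far end with the push rod still through the tube (x of slug_center in the frame of cradle above 0.03 m and z of slug_center in the frame of cradle below 0.05 m and x of rod_tip in the frame of cradle above 0 m and y of rod_tip in the frame of cradle between -0.03 and 0.03 m and z of rod_tip in the frame of cradle between 0.045 and 0.095 m).
At the end, for the whole second after the job is handed in: The brass weight is on the floor of the catch tray (centre within the tray walls, below 36 mm), and the push rod is out of the tube, let go and at rest, lying flat on the bench (level within 7 degrees, tip and handle below 30 mm) (x of slug_center in the frame of cradle between 0.025 and 0.185 m and y of slug_center in the frame of cradle between -0.055 and 0.055 m and height (world z) of slug_center below 0.036 m and height (world z) of each of rod_tip, rod below 0.03 m and angle between rod's own x axis and vertical between 1.45 and 1.69 rad and linear speed of rod below 0.03 m/s); the robot touches nothing.
It also fails if it takes over 48 s, if anything falls off the work surface, if the arm or the gripper's body presses on something with over 40 N, if the wrist force passes 120 N, or if a joint passes its speed limit or range.

## Working session

There is one attempt and no reset: what is moved stays moved. The work goes in short steps, Python scripts to look and compute and a shell command to move; the robot and the scene stay as the last step left them, time stands still between calls to the robot, and variables do not carry over. Pictures are saved under pics/ and viewed, at most 10 in all, crops included, and the job is handed in when it is done.

```bash
ls; mkdir -p pics; python3 - <<'E'
from rig import *
import cv2,numpy as np
s=sense(); print({k:np.round(v,3).tolist() for k,v in s.items()})
for n in ("scene","top"):
    cv2.imwrite(f"pics/{n}0.png",grab_frame(n)[:,:,::-1])
for n in ("scene","top","wrist"):
    c=get_calibration(n); R=np.array(c["R"]); print(n,np.round(c["K"],1).tolist(),np.round(-R.T@np.array(c["t"]),1),np.round(R,3).tolist())
try: print(grip_depth)
except Exception as e: print(e)
E
```

```text
pics
{'clock': 0.0, 'qpos': [1.347, 0.354, 1.634, 0.0, 1.155, -0.002], 'qvel': [-0.0, 0.0, 0.001, 0.001, 0.001, -0.0], 'joint_efforts': [0.001, -60.527, -34.206, 0.0, 0.01, -0.0], 'eef_pos': [137.385, 609.22, 230.55], 'tcp_rot': [-3.14, -0.0, 2.92], 'contact_force': [-0.431, 0.483, 0.166], 'wrist_torque': [-0.047, -0.015, 0.016], 'grasp_force': 0.0, 'opening': 0.998}
scene [[399.9, 0.0, 282.2], [0.0, 399.9, 211.5], [0.0, 0.0, 1.0]] [1179.7 -502.9  725.4] [[0.392, 0.92, -0.023], [0.578, -0.265, -0.772], [-0.716, 0.289, -0.635]]
top [[447.5, 0.0, 275.2], [0.0, 447.5, 210.2], [0.0, 0.0, 1.0]] [ 249.8 -210.2 1221.9] [[-0.026, -0.999, -0.025], [-0.986, 0.029, -0.165], [0.165, 0.021, -0.986]]
wrist [[337.3, 0.0, 276.2], [0.0, 337.3, 210.8], [0.0, 0.0, 1.0]] [ 55.3 627.8 373.6] [[0.22, 0.975, -0.002], [0.924, -0.208, 0.321], [0.312, -0.072, -0.947]]
18.700000000000003
```

View pics/top0.png

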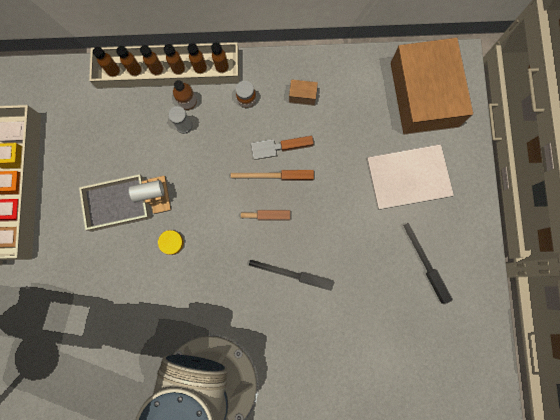

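View pics/scene0.png

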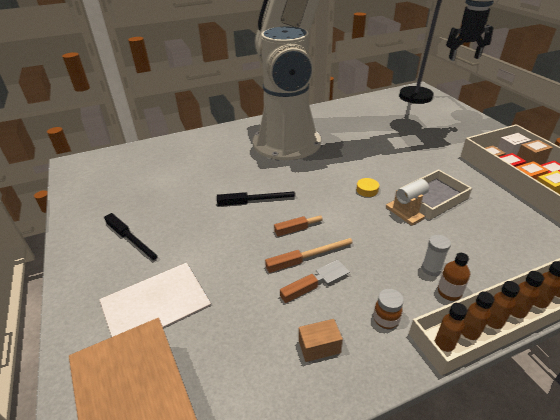

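The three tools in the top view are the blade tool at about (282,146), the long slender shaft at about (272,175) and the short shaft at about (265,215). The black look-alikes are at (290,274) and (428,262). The long shaft at (272,175) fits the push rod. The tube is at about (146,191), with the tray to its left (+y). I'll measure these and confirm with one crop.

```bash
cat > h.py <<'E'
from rig import *
import cv2,numpy as np
def ray(n,uv,z,c=None):
    c=c or get_calibration(n);R=np.array(c["R"]);t=np.array(c["t"]);K=np.array(c["K"])
    o=-R.T@t; d=R.T@np.linalg.inv(K)@np.array([uv[0],uv[1],1.]); return o+d*(z-o[2])/d[2]
def proj(n,X,c=None):
    c=c or get_calibration(n);p=np.array(c["K"])@(np.array(c["R"])@np.array(X,float)+np.array(c["t"])); return p[:2]/p[2]
E
python3 - <<'E'
from h import *
im=cv2.imread("pics/top0.png"); hsv=cv2.cvtColor(im,cv2.COLOR_BGR2HSV)
roi=np.zeros(im.shape[:2],np.uint8); roi[158:195,220:325]=255
m=cv2.inRange(hsv,(3,90,60),(25,255,255))&roi
ys,xs=np.nonzero(m); print("rod px",xs.min(),xs.max(),len(xs))
for a,b in((xs.min(),xs.min()+2),(240,275),(285,310),(xs.max()-2,xs.max())):
    k=(xs>=a)&(xs<=b); p=(xs[k].mean(),ys[k].mean()); print(np.round(p,1),np.round(ray("top",p,13 if b<280 else 20),1))
print("ends",[np.round(ray("top",(u,175),20),1) for u in (xs.min(),xs.max()+1)])
a=cv2.resize(im[130:235,215:335],None,fx=3.3,fy=3.3,interpolation=cv2.INTER_CUBIC)
b=cv2.resize(im[165:240,70:185],None,fx=3.4,fy=3.4,interpolation=cv2.INTER_CUBIC)
h=max(a.shape[0],b.shape[0]); P=lambda q:cv2.copyMakeBorder(q,0,h-q.shape[0],0,0,0)
o=np.hstack([P(a),P(b)]);print(o.shape);cv2.imwrite("pics/crop1.png",o)
E
```

```text
rod px 231 313 559
[232. 175.] [555.4 -67.   13. ]
[257.5 175. ] [ 553.2 -138.    13. ]
[297.2 174.2] [ 550.2 -248.1   20. ]
[312.  174.2] [ 549.  -288.8   20. ]
ends [array([553.8, -65.1,  20. ]), array([ 546.5, -294.2,   20. ])]
(346, 787, 3)
```

View pics/crop1.png

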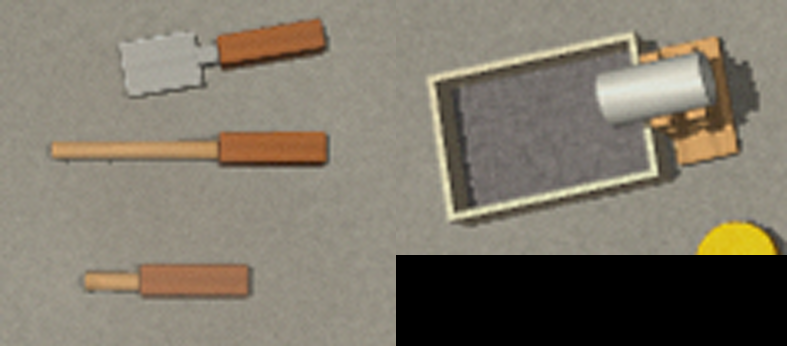

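The crop confirms the push rod: the long thin shaft at (231–313,175), measured at 229 mm against 230 mm. The tube runs from its entry at about (162,188) to its exit at about (129,192), with the tray at the left.

```bash
python3 - <<'E'
from h import *
f=lambda u,v:((u-396)/3.4+70,v/3.4+165)
C=[ray("top",f(*p),36) for p in((430,78),(633,35),(658,175),(453,218))]
A,B,D,E=C; print(np.round(C,1).tolist(),"len",np.linalg.norm(A-B),np.linalg.norm(E-D),"wid",np.linalg.norm(A-E),np.linalg.norm(B-D))
d=(A-B+E-D)[:2]; d/=np.linalg.norm(d); print("axis",d,np.degrees(np.arctan2(d[1],d[0])))
cen=np.mean(C,0)[:2]; print("origin from tray",cen-105*d)
a,b=ray("top",f(598,93),75),ray("top",f(708,80),75); print("tube",a,b,np.linalg.norm(a-b),(a+b)/2,np.degrees(np.arctan2(*(a-b)[[1,0]])))
s=sense(); p=s["eef_pos"]; print("px tool tcp->above rod", 550-p[0],-235-p[1])
E
```

```text
[[526.5, 348.3, 36.0], [556.9, 184.2, 36.0], [441.8, 161.4, 36.0], [412.1, 324.5, 36.0]] len 166.85772678009155 165.78521676684045 wid 116.82217530454713 117.29411985010204
axis [-0.18079387  0.98352101] 100.41600363498412
origin from tray [503.31166308 151.32546048]
tube [501.35431852 197.49044224  75.        ] [509.01037896 111.72599237  75.        ] 86.10549414408453 [505.18234874 154.6082173   75.        ] 95.1011845181613
px tool tcp->above rod 412.60994877525843 -844.262792613956
```

```bash
python3 -m creep '[{"rz":0.146},{"rz":0.146},{"rz":0.146},{"rz":0.146},{"rz":0.146},{"rz":0.146},{"rz":0.146},{"rz":0.146}]'
python3 -m creep '[{"x":-48,"y":23},{"x":-48,"y":23},{"x":-48,"y":23},{"x":-48,"y":23},{"x":-48,"y":23},{"x":-48,"y":23},{"x":-48,"y":23},{"x":-48,"y":23},{"x":-48,"y":23},{"x":-48,"y":23},{"x":-48,"y":23},{"x":-48,"y":23},{},{},{}]'
python3 - <<'E'
from h import *
import json
c=get_calibration("wrist"); im=grab_frame("wrist"); cv2.imwrite("pics/w1.png",im[:,:,::-1])
json.dump({k:np.array(v).tolist() for k,v in c.items()},open("w1.json","w"))
print(sense()["eef_pos"],sense()["tcp_rot"])
E
```

```text
[137.44235413 609.33315729 230.73301524] [-3.14054386e+00  7.50533147e-06  2.91975635e+00]schema error: expected keys x, y, z, rx, ry, rz, hand
schema error: expected keys x, y, z, rx, ry, rz, hand
```

View pics/w1.png

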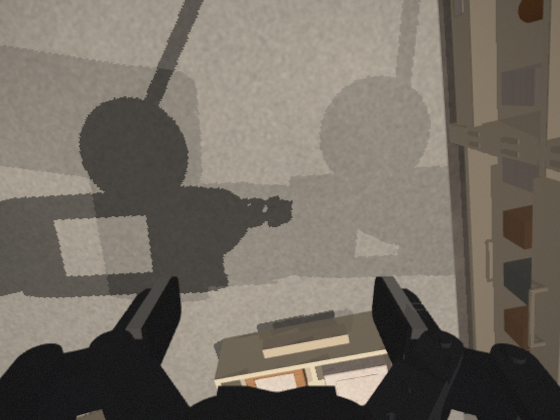

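The move was refused because every row needs all its keys. The picture still shows the start view: fingers at the bottom, no cradle.

```bash
python3 -m creep '[{"x":0,"y":0,"z":0,"rx":0,"ry":0,"rz":0.146,"hand":85},{"x":0,"y":0,"z":0,"rx":0,"ry":0,"rz":0.146,"hand":85},{"x":0,"y":0,"z":0,"rx":0,"ry":0,"rz":0.146,"hand":85},{"x":0,"y":0,"z":0,"rx":0,"ry":0,"rz":0.146,"hand":85},{"x":0,"y":0,"z":0,"rx":0,"ry":0,"rz":0.146,"hand":85},{"x":0,"y":0,"z":0,"rx":0,"ry":0,"rz":0.146,"hand":85},{"x":0,"y":0,"z":0,"rx":0,"ry":0,"rz":0.146,"hand":85},{"x":0,"y":0,"z":0,"rx":0,"ry":0,"rz":0.146,"hand":85}]'
python3 -m creep '[{"x":-48,"y":23,"z":0,"rx":0,"ry":0,"rz":0,"hand":85},{"x":-48,"y":23,"z":0,"rx":0,"ry":0,"rz":0,"hand":85},{"x":-48,"y":23,"z":0,"rx":0,"ry":0,"rz":0,"hand":85},{"x":-48,"y":23,"z":0,"rx":0,"ry":0,"rz":0,"hand":85},{"x":-48,"y":23,"z":0,"rx":0,"ry":0,"rz":0,"hand":85},{"x":-48,"y":23,"z":0,"rx":0,"ry":0,"rz":0,"hand":85},{"x":-48,"y":23,"z":0,"rx":0,"ry":0,"rz":0,"hand":85},{"x":-48,"y":23,"z":0,"rx":0,"ry":0,"rz":0,"hand":85},{"x":-48,"y":23,"z":0,"rx":0,"ry":0,"rz":0,"hand":85},{"x":-48,"y":23,"z":0,"rx":0,"ry":0,"rz":0,"hand":85},{"x":-48,"y":23,"z":0,"rx":0,"ry":0,"rz":0,"hand":85},{"x":-48,"y":23,"z":0,"rx":0,"ry":0,"rz":0,"hand":85},{"x":0,"y":0,"z":0,"rx":0,"ry":0,"rz":0,"hand":85},{"x":0,"y":0,"z":0,"rx":0,"ry":0,"rz":0,"hand":85}]'
python3 - <<'E'
from h import *
import json
c=get_calibration("wrist"); im=grab_frame("wrist"); cv2.imwrite("pics/w2.png",im[:,:,::-1])
json.dump({k:np.array(v).tolist() for k,v in c.items()},open("w2.json","w"))
E
```

```text
clock: 1.15
eef_pos: [137.5, 609.5, 231.0]
tcp_rot: [-3.141, 0.001, 1.747]
contact_force: [-0.1, 0.6, -0.1]
opening: 0.995
grasp_force: 0.0
clock: 2.9
eef_pos: [512.2, 92.7, 230.9]
tcp_rot: [-3.141, -0.0, 1.751]
contact_force: [-0.9, -0.2, 0.8]
opening: 0.995
grasp_force: 0.0
```

View pics/w2.png

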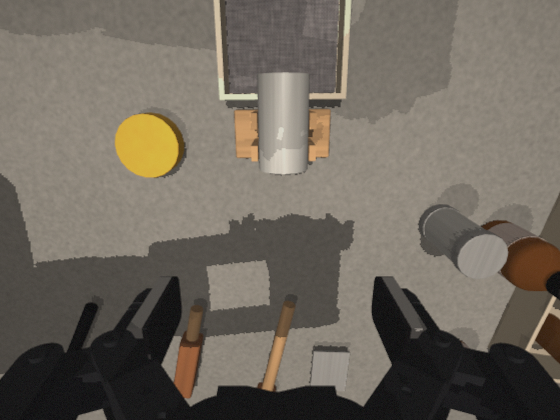

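The view from above shows the tube from (283,73) to (284,172), with its sides at columns of about 258 and 308. The tray is above it in the picture. The rod's shaft end is at (291,298) and the short tool's at (198,303).

```bash
python3 - <<'E'
from h import *
import json
c=json.load(open("w2.json")); im=cv2.imread("pics/w2.png"); hsv=cv2.cvtColor(im,cv2.COLOR_BGR2HSV)
g=cv2.cvtColor(im,cv2.COLOR_BGR2GRAY).astype(int)
pts=[]
for v in (82,88,94,115,125,140,150,160):
    r=g[v]; s=hsv[v,:,1].astype(int)
    d=np.abs(np.diff(r))+np.abs(np.diff(s)); 
    l=248+d[248:268].argmax()+1; q=298+d[298:318].argmax()+1
    pts.append((v,l,q)); 
print(pts)
v,l,q=np.array(pts,float).T
for nm,e in(("L",l),("R",q),("mid",(l+q)/2)):
    k=np.polyfit(v,e,1); res=e-np.polyval(k,v); k=np.polyfit(v[abs(res)<2.5],e[abs(res)<2.5],1)
    A,B=[ray("wrist",(np.polyval(k,x),x),70,c)[:2] for x in(80,165)]; d=A-B
    print(nm,k,A,B,np.degrees(np.arctan2(d[1],d[0])))
# ends: top of tube seen at z~92 (upper rim)
col=g[40:190,283]; print(np.abs(np.diff(col)).argsort()[-8:]+40)
for u,vv,z in((283,73,92),(284,173,92),(283,73,70),(284,173,70)): print(u,vv,z,ray("wrist",(u,vv),z,c))
# tray side walls: inner top edges (rim z36)
for p in((220,99),(348,99),(217,10),(350,10)): print(p,ray("wrist",p,36,c)[:2])
# rod near tip
m=cv2.inRange(hsv,(5,90,50),(25,255,255)); m[:290]=0; m[:,:250]=0;m[:,330:]=0
ys,xs=np.nonzero(m); print(ys.min(),ys.max(),len(ys))
for a in (300,320,340,360,375):
    xx=xs[ys==a]; 
    if len(xx): print(a,xx.min(),xx.max(),ray("wrist",((xx.min()+xx.max())/2,a),13,c)[:2])
E
```

```text
[(82, np.int64(257), np.int64(309)), (88, np.int64(259), np.int64(309)), (94, np.int64(258), np.int64(309)), (115, np.int64(258), np.int64(309)), (125, np.int64(258), np.int64(309)), (140, np.int64(259), np.int64(308)), (150, np.int64(258), np.int64(308)), (160, np.int64(258), np.int64(308))]
L [4.39280729e-03 2.57601158e+02] [478.20171292 184.3088113 ] [490.19206886 113.13970032] 99.56321172052176
R [-1.51490270e-02  3.10431521e+02] [520.62363839 192.00454196] [534.58692336 121.20875319] 101.15742677645967
mid [-5.37810986e-03  2.84016340e+02] [499.41480562 188.15706303] [512.39182894 117.17465076] 100.36041442611645
[ 69 127 131 174 147  72 173  71]
283 73 92 [497.78360415 192.04226623  92.        ]
284 173 92 [513.20774434 114.68530104  92.        ]
283 73 70 [497.91991234 193.43516256  70.        ]
284 173 70 [514.54747926 110.04262982  70.        ]
(220, 99) [443.40257085 162.34507604]
(348, 99) [563.1841315  184.08330403]
(217, 10) [431.42995112 235.78310014]
(350, 10) [546.639787   256.65456017]
301 391 1106
320 279 290 [553.92060335 -88.34030313]
340 274 285 [ 553.27369958 -119.76361714]
360 269 280 [ 552.59619182 -152.6735181 ]
375 265 276 [ 551.73387787 -178.45699258]
```

The measurements check out. The tube is 44 wide and 79 long, centred at (505.7,153.5), with its axis at 100.4°. The rod points at 88.6°, with its origin near (550.6,-235). Moving over the rod.

```bash
python3 -m creep '[{"x":-47,"y":-3,"z":0,"rx":0,"ry":0,"rz":0,"hand":85},{"x":-47,"y":-3,"z":0,"rx":0,"ry":0,"rz":0,"hand":85},{"x":-47,"y":-3,"z":0,"rx":0,"ry":0,"rz":0,"hand":85},{"x":-47,"y":-3,"z":0,"rx":0,"ry":0,"rz":0,"hand":85},{"x":-47,"y":-3,"z":0,"rx":0,"ry":0,"rz":0,"hand":85},{"x":-47,"y":-3,"z":0,"rx":0,"ry":0,"rz":0,"hand":85},{"x":-47,"y":-3,"z":0,"rx":0,"ry":0,"rz":0,"hand":85},{"x":0,"y":0,"z":25,"rx":0,"ry":0,"rz":0.103,"hand":85},{"x":0,"y":0,"z":25,"rx":0,"ry":0,"rz":0.103,"hand":85},{"x":0,"y":0,"z":25,"rx":0,"ry":0,"rz":0,"hand":85},{"x":0,"y":0,"z":25,"rx":0,"ry":0,"rz":0,"hand":85},{"x":0,"y":0,"z":0,"rx":0,"ry":0,"rz":0,"hand":85},{"x":0,"y":0,"z":0,"rx":0,"ry":0,"rz":0,"hand":85}]'
python3 - <<'E'
from h import *
c=get_calibration("wrist"); im=grab_frame("wrist")[:,:,::-1].copy(); cv2.imwrite("pics/w3.png",im)
hsv=cv2.cvtColor(im,cv2.COLOR_BGR2HSV); m=cv2.inRange(hsv,(3,90,40),(25,255,255)); m[:,:200]=0;m[:,360:]=0
ys,xs=np.nonzero(m); print(ys.min(),ys.max())
for a in range(ys.min(),ys.max(),12):
    xx=xs[ys==a]
    if len(xx): print(a,xx.min(),xx.max(),np.round(ray("wrist",((xx.min()+xx.max())/2,a),20 if xx.max()-xx.min()>28 else 15,c)[:2],1))
E
```

```text
clock: 4.58
eef_pos: [551.9, -233.9, 132.2]
tcp_rot: [3.141, 0.0, 1.547]
contact_force: [-0.1, -0.6, 0.1]
opening: 0.993
grasp_force: 0.0
0 274
0 266 288 [554.4 -89.9]
12 266 288 [554.2 -97. ]
24 266 288 [ 554.  -104.3]
36 266 288 [ 553.9 -111.7]
48 266 287 [ 553.3 -119.2]
60 266 287 [ 553.2 -126.9]
72 266 287 [ 553.  -134.8]
84 266 287 [ 552.8 -142.8]
96 266 287 [ 552.6 -151. ]
108 267 286 [ 552.4 -159.4]
120 267 286 [ 552.2 -167.9]
132 266 286 [ 551.6 -176.7]
144 267 286 [ 551.7 -185.7]
156 267 285 [ 551.1 -194.8]
168 261 291 [ 550.9 -203.2]
180 260 292 [ 550.7 -212.6]
192 260 292 [ 550.5 -222.2]
204 260 292 [ 550.2 -232.1]
216 260 292 [ 550.  -242.2]
228 260 291 [ 549.3 -252.6]
240 260 291 [ 549.1 -263.2]
252 260 291 [ 548.8 -274.1]
264 261 290 [ 548.5 -285.2]
```

View pics/w3.png

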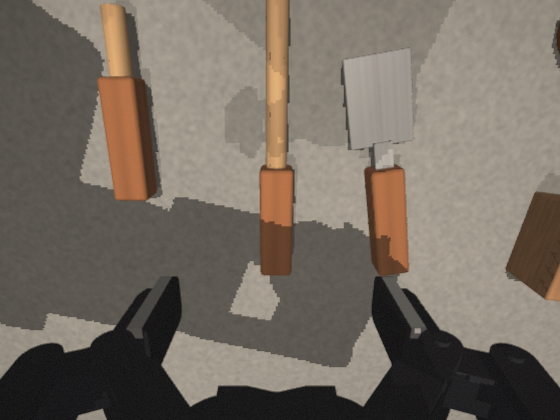

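The rod handle lies centred between the fingers, columns 260–292, rows 167–275. The blade tool's handle edge is about 72 mm to the side, so the fingers clear it. Next: correct by 2 mm, descend and grip.

```bash
python3 -m creep '[{"x":2,"y":-2,"z":40,"rx":0,"ry":0,"rz":0,"hand":85},{"x":0,"y":0,"z":40,"rx":0,"ry":0,"rz":0,"hand":85},{"x":0,"y":0,"z":30,"rx":0,"ry":0,"rz":0,"hand":85},{"x":0,"y":0,"z":19,"rx":0,"ry":0,"rz":0,"hand":85},{"x":0,"y":0,"z":0,"rx":0,"ry":0,"rz":0,"hand":85},{"x":0,"y":0,"z":0,"rx":0,"ry":0,"rz":0,"hand":15},{"x":0,"y":0,"z":0,"rx":0,"ry":0,"rz":0,"hand":15},{"x":0,"y":0,"z":0,"rx":0,"ry":0,"rz":0,"hand":15},{"x":0,"y":0,"z":0,"rx":0,"ry":0,"rz":0,"hand":15},{"x":0,"y":0,"z":0,"rx":0,"ry":0,"rz":0,"hand":15},{"x":0,"y":0,"z":0,"rx":0,"ry":0,"rz":0,"hand":15},{"x":0,"y":0,"z":0,"rx":0,"ry":0,"rz":0,"hand":15}]' 50
```

```text
clock: 6.12
eef_pos: [549.9, -232.8, 3.2]
tcp_rot: [3.14, 0.001, 1.546]
contact_force: [-1.5, 0.9, 5.9]
opening: 0.294
grasp_force: 50.2
```

```bash
python3 -m creep '[{"x":0,"y":0,"z":-15,"rx":0,"ry":0,"rz":0,"hand":15},{"x":0,"y":0,"z":-21,"rx":0,"ry":0,"rz":0,"hand":15},{"x":0,"y":0,"z":-21,"rx":0,"ry":0,"rz":0,"hand":15},{"x":28,"y":-0.5,"z":0,"rx":0,"ry":0,"rz":-0.041,"hand":15},{"x":28,"y":2,"z":0,"rx":0,"ry":0,"rz":-0.041,"hand":15},{"x":28,"y":2,"z":0,"rx":0,"ry":0,"rz":-0.041,"hand":15},{"x":28,"y":3,"z":0,"rx":0,"ry":0,"rz":-0.041,"hand":15},{"x":28,"y":4,"z":0,"rx":0,"ry":0,"rz":-0.041,"hand":15},{"x":0,"y":0,"z":0,"rx":0,"ry":0,"rz":0,"hand":15},{"x":0,"y":0,"z":0,"rx":0,"ry":0,"rz":0,"hand":15},{"x":0,"y":0,"z":0,"rx":0,"ry":0,"rz":0,"hand":15}]'
python3 - <<'E'
from h import *
c=get_calibration("wrist"); im=grab_frame("wrist")[:,:,::-1].copy(); cv2.imwrite("pics/w4.png",im)
s=sense();p=np.array(s["eef_pos"]);y=s["tcp_rot"][2]
th=np.radians(100.4);d=np.array([np.cos(th),np.sin(th)]);n=np.array([-d[1],d[0]])
r=p[:2]-[505.7,153.5]; print("cradle x,y of tcp",r@d,r@n,"yaw err",y-th,"z",p[2],"force",s["contact_force"])
tip=np.append(p[:2]+170*np.array([np.cos(y),np.sin(y)]),p[2]+9.8)
print("tip pred px wrist",proj("wrist",tip,c),"scene",proj("scene",tip))
sc=grab_frame("scene")[:,:,::-1]; u,v=proj("scene",tip).astype(int)
cv2.imwrite("pics/s4.png",cv2.resize(sc[v-60:v+60,u-60:u+100],None,fx=4,fy=4,interpolation=cv2.INTER_CUBIC)); print(u,v)
E
```

```text
clock: 7.5
eef_pos: [551.9, -92.8, 59.5]
tcp_rot: [3.141, 0.0, 1.75]
contact_force: [-0.1, -0.6, -1.0]
opening: 0.292
grasp_force: 49.3
cradle x,y of tcp -250.58350119460644 -0.8964152920370836 yaw err -0.0026402364200450723 z 59.42956412781073 force [-0.25836972 -0.47156939 -1.48284293]
tip pred px wrist [ 280.96847594 -218.74153083] scene [391.43172219 201.41162581]
391 201
```

View pics/w4.png

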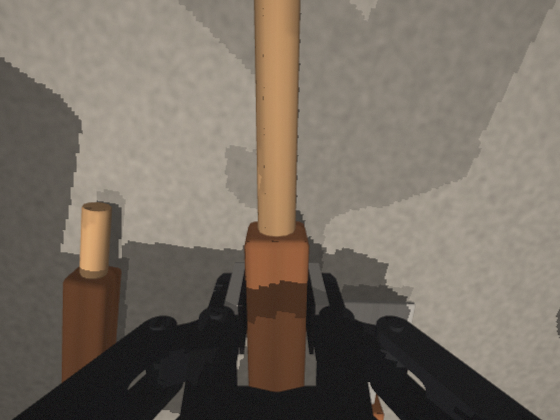

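View pics/s4.png

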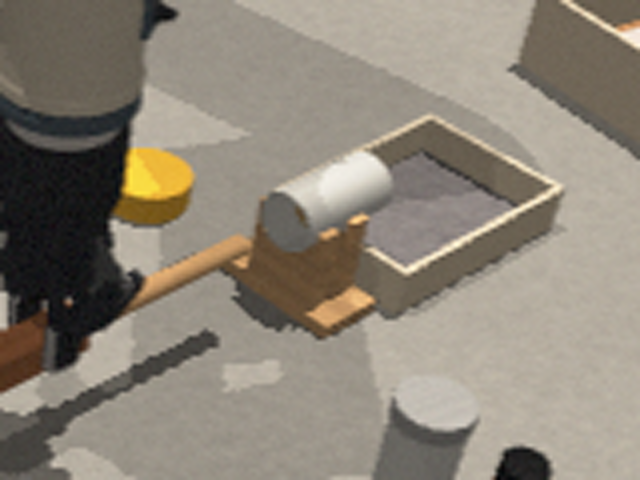

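The rod is held straight. In the scene view its tip is at about (392,202), against a predicted (391,201), and the tube mouth is ahead at about (403,196). Next: a 1 mm correction, then entry.

```bash
python3 - <<'E'
from h import *
th=np.radians(100.4);d=np.array([np.cos(th),np.sin(th)]);o=np.array([505.7,153.5])
print(proj("scene",np.append(o-40*d,70)))
E
python3 -m creep '[{"x":10,"y":-1,"z":-1,"rx":0,"ry":0,"rz":0,"hand":15},{"x":17,"y":0,"z":0,"rx":0,"ry":0,"rz":0,"hand":15},{"x":17,"y":0,"z":0,"rx":0,"ry":0,"rz":0,"hand":15},{"x":13,"y":0,"z":0,"rx":0,"ry":0,"rz":0,"hand":15},{"x":0,"y":0,"z":0,"rx":0,"ry":0,"rz":0,"hand":15},{"x":0,"y":0,"z":0,"rx":0,"ry":0,"rz":0,"hand":15}]'
```

```text
[402.02137832 195.56773136]
clock: 8.35
eef_pos: [540.8, -36.1, 60.3]
tcp_rot: [3.141, 0.0, 1.751]
contact_force: [0.4, 0.2, -1.2]
opening: 0.29
grasp_force: 49.3
```

```bash
python3 -m creep '[{"x":8,"y":0,"z":0,"rx":0,"ry":0,"rz":0,"hand":15},{"x":8,"y":0,"z":0,"rx":0,"ry":0,"rz":0,"hand":15},{"x":8,"y":0,"z":0,"rx":0,"ry":0,"rz":0,"hand":15},{"x":6,"y":0,"z":0,"rx":0,"ry":0,"rz":0,"hand":15},{"x":5,"y":0,"z":0,"rx":0,"ry":0,"rz":0,"hand":15},{"x":5,"y":0,"z":0,"rx":0,"ry":0,"rz":0,"hand":15},{"x":5,"y":0,"z":0,"rx":0,"ry":0,"rz":0,"hand":15},{"x":5,"y":0,"z":0,"rx":0,"ry":0,"rz":0,"hand":15},{"x":5,"y":0,"z":0,"rx":0,"ry":0,"rz":0,"hand":15},{"x":5,"y":0,"z":0,"rx":0,"ry":0,"rz":0,"hand":15},{"x":5,"y":0,"z":0,"rx":0,"ry":0,"rz":0,"hand":15},{"x":3,"y":0,"z":0,"rx":0,"ry":0,"rz":0,"hand":15},{"x":0,"y":0,"z":0,"rx":0,"ry":0,"rz":0,"hand":15},{"x":0,"y":0,"z":0,"rx":0,"ry":0,"rz":0,"hand":15},{"x":0,"y":0,"z":0,"rx":0,"ry":0,"rz":0,"hand":15},{"x":0,"y":0,"z":0,"rx":0,"ry":0,"rz":0,"hand":15}]'
python3 - <<'E'
from h import *
a=grab_frame("top")[:,:,::-1][150:250,60:200]; b=grab_frame("scene")[:,:,::-1][150:250,370:480]
f=lambda q,k:cv2.resize(q,None,fx=k,fy=k,interpolation=cv2.INTER_CUBIC)
cv2.imwrite("pics/c5.png",np.hstack([f(a,3),f(b,3)]))
E
```

```text
clock: 10.35
eef_pos: [528.4, 30.7, 60.3]
tcp_rot: [-3.142, 0.0, 1.751]
contact_force: [0.4, 0.2, -0.2]
opening: 0.294
grasp_force: 49.2
```

View pics/c5.png

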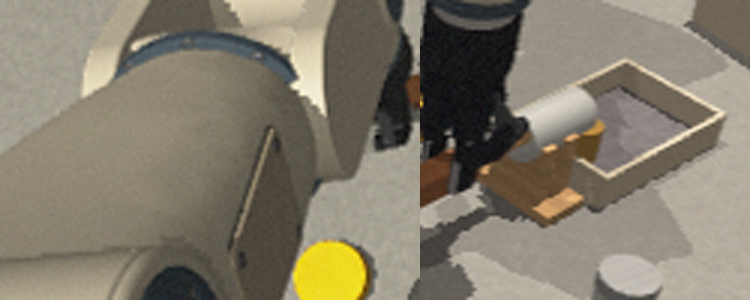

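The brass weight has left the tube and shows just below the exit at scene pixel (427,197). The top view is blocked by the arm. I'll check the weight's height against projections.

```bash
python3 - <<'E'
from h import *
th=np.radians(100.4);d=np.array([np.cos(th),np.sin(th)]);o=np.array([505.7,153.5])
for x in(40,60,75):
  for z in(8,26,44,62): print(x,z,np.round(proj("scene",np.append(o+x*d,z)),1))
im=cv2.imread("pics/c5.png")[:,420:]
hsv=cv2.cvtColor(im,cv2.COLOR_BGR2HSV); m=cv2.inRange(hsv,(15,150,70),(24,255,255)); m[:,:150]=0
n,l,st,ce=cv2.connectedComponentsWithStats(m); 
for s,c in zip(st[1:],ce[1:]):
  if s[4]>60: print(s[:2]/3+[370,150],s[2:4]/3,c/3+[370,150],s[4])
E
```

```text
40 8 [418.2 203.1]
40 26 [419.5 198.1]
40 44 [420.7 193. ]
40 62 [422.  187.8]
60 8 [423.  200.6]
60 26 [424.3 195.7]
60 44 [425.6 190.6]
60 62 [426.9 185.4]
75 8 [426.6 198.8]
75 26 [427.9 193.8]
75 44 [429.2 188.8]
75 62 [430.6 183.6]
[422.         190.66666667] [ 9. 13.] [426.33071895 197.4248366 ] 510
```

The blob centre (426,197) matches a height of about 20 mm at tray x≈65, so the weight is on the tray floor. Next: draw the rod out straight, lower it and let go.

```bash
python3 -m creep '[{"x":-12,"y":0,"z":0,"rx":0,"ry":0,"rz":0,"hand":15},{"x":-22,"y":0,"z":0,"rx":0,"ry":0,"rz":0,"hand":15},{"x":-22,"y":0,"z":0,"rx":0,"ry":0,"rz":0,"hand":15},{"x":-22,"y":0,"z":0,"rx":0,"ry":0,"rz":0,"hand":15},{"x":-22,"y":0,"z":0,"rx":0,"ry":0,"rz":0,"hand":15},{"x":-22,"y":0,"z":0,"rx":0,"ry":0,"rz":0,"hand":15},{"x":0,"y":0,"z":0,"rx":0,"ry":0,"rz":0,"hand":15},{"x":0,"y":0,"z":0,"rx":0,"ry":0,"rz":0,"hand":15},{"x":0,"y":0,"z":18,"rx":0,"ry":0,"rz":0,"hand":15},{"x":0,"y":0,"z":18,"rx":0,"ry":0,"rz":0,"hand":15},{"x":0,"y":0,"z":12,"rx":0,"ry":0,"rz":0,"hand":15},{"x":0,"y":0,"z":5,"rx":0,"ry":0,"rz":0,"hand":15},{"x":0,"y":0,"z":3,"rx":0,"ry":0,"rz":0,"hand":15},{"x":0,"y":0,"z":0,"rx":0,"ry":0,"rz":0,"hand":15},{"x":0,"y":0,"z":0,"rx":0,"ry":0,"rz":0,"hand":15}]'
```

```text
clock: 12.32
eef_pos: [550.6, -89.3, 4.7]
tcp_rot: [3.141, 0.0, 1.751]
contact_force: [0.9, -0.3, -0.6]
opening: 0.291
grasp_force: 49.2
```

```bash
python3 -m creep '[{"x":0,"y":0,"z":1,"rx":0,"ry":0,"rz":0,"hand":15},{"x":0,"y":0,"z":0,"rx":0,"ry":0,"rz":0,"hand":30},{"x":0,"y":0,"z":0,"rx":0,"ry":0,"rz":0,"hand":48},{"x":0,"y":0,"z":0,"rx":0,"ry":0,"rz":0,"hand":48},{"x":0,"y":0,"z":0,"rx":0,"ry":0,"rz":0,"hand":48},{"x":0,"y":0,"z":-15,"rx":0,"ry":0,"rz":0,"hand":48},{"x":0,"y":0,"z":-30,"rx":0,"ry":0,"rz":0,"hand":48},{"x":0,"y":0,"z":-40,"rx":0,"ry":0,"rz":0,"hand":48},{"x":0,"y":0,"z":-40,"rx":0,"ry":0,"rz":0,"hand":48},{"x":-40,"y":0,"z":-30,"rx":0,"ry":0,"rz":0,"hand":48},{"x":-50,"y":0,"z":0,"rx":0,"ry":0,"rz":0,"hand":48},{"x":-50,"y":0,"z":0,"rx":0,"ry":0,"rz":0,"hand":48},{"x":-50,"y":0,"z":0,"rx":0,"ry":0,"rz":0,"hand":48},{"x":0,"y":0,"z":0,"rx":0,"ry":0,"rz":0,"hand":48},{"x":0,"y":0,"z":0,"rx":0,"ry":0,"rz":0,"hand":48}]'
python3 - <<'E'
from h import *
a=grab_frame("top")[:,:,::-1][130:250,70:330]; b=grab_frame("scene")[:,:,::-1][150:290,280:480]
f=lambda q,k:cv2.resize(q,None,fx=k,fy=k,interpolation=cv2.INTER_CUBIC)
a=f(a,2); b=f(b,1.35); b=cv2.copyMakeBorder(b,0,max(0,240-b.shape[0]),0,0,0)[:240]; o=np.hstack([a,b]); print(o.shape); cv2.imwrite("pics/c6.png",o)
E
```

```text
clock: 14.2
eef_pos: [583.8, -275.8, 158.7]
tcp_rot: [-3.141, -0.0, 1.75]
contact_force: [1.2, 0.2, 0.1]
opening: 0.564
grasp_force: 0.0
(240, 790, 3)
```

View pics/c6.png

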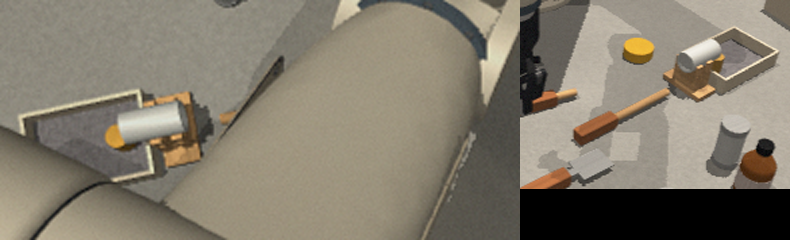

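The weight sits in the tray beside the exit, at top-view pixel (127,198). The rod lies flat on the bench, clear of the tube, and the gripper is empty and well above everything. Handing in.

```bash
python3 -c "
from rig import *
print(sign_off())"
```

```text
the job is handed in; nothing more can be done
None
```

I pushed the brass weight out of the tube into the catch tray, drew the rod back out, laid it flat on the bench and handed the job in at about 14 s; the hand-in gave no verdict.

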